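# Clear the reject vial and hold the inspection lid at balance

### The job

Take the rejected vial, the brown one with the white cap, out of the white inspection box and drop it into the red reject box, leaving the other two vials standing where they are. Then grip the orange bar of the inspection box's laid-back lid, swing the lid up to its balance point, where it stands straight up over its hinge and would fall neither way, and hold it there so that the hinge can be adjusted. Finish with the bar still gripped and the lid still at balance; never let the lid topple over towards shut.

Things in the scene. Friction and masses are not known exactly. Their poses are not given: they have to be found in the camera images.
- inspection_box: Fixed white open-topped box, 136 (x) x 216 (y) x 60 mm high, walls 4 mm, grey inner floor 4 mm above the bench; origin under its centre on the bench, x to the back (towards its hinge), y to its left. Three vials stand in it in a row along its y, about 66 mm apart, about 5 mm in front of its centre line. It may be turned about the vertical.
- lid (a joint): Angle of the grey lid about the hinge along the top of the box's back wall: 0 shut, 1.57 (pi/2) straight up, which is its balance point (its centre of mass, 99 mm from the hinge, is then exactly over the hinge), 2.3 laid back against its rests, where it starts. The lid weighs about 0.22 kg and swings almost without friction: let go, it falls to one side.
- lid_hinge (a point): Middle of the lid's hinge line, 60 mm above the bench, 68 mm behind the box's centre; the hinge runs along the box's y. This frame turns with the lid; with the lid shut its axes are the box's, and its -x always points from the hinge to the bar.
- lid_bar (a point): Middle of the orange grip bar of the lid: a round bar 10 mm thick, 90 mm free between its two steel arms, parallel to the hinge and 175 mm from it, 32 mm beyond the lid's free edge. About 190 mm above the bench with the lid laid back and 235 mm with the lid straight up; it is free from above and can turn between gripping fingers. Same axes as lid_hinge.
- amber_vial: The rejected vial: brown glass, white cap, 27 mm in diameter, 57 mm high (straight body to about 40 mm, above it shoulder and cap), about 0.03 kg; origin at the centre of its foot, z up its axis.
- good_vial_1: One of the two good vials, clear with a black cap, 23 mm in diameter, 51 mm high; origin at the centre of its foot. Stays standing in the inspection box.
- good_vial_2: The other good vial, the same: clear with a black cap, 23 mm in diameter, 51 mm high; origin at the centre of its foot. Stays standing in the inspection box.
- reject_box: Fixed red open box, 130 x 130 x 70 mm high, walls and floor 4 mm; origin under its centre on the bench, to the left of the inspection box. (On the other side, behind x = 0.47 and right of y = -0.13, stands the tall fixed rheometer with its open oven halves: an arm coming from the right passes in front of it, drawn in to about 0.45 m from its base.)
Not all that is in view belongs to the job. What is shaped like the good_vial_1 but turquoise or yellow is not meant.

How it is judged:
On the way:
1. the rejected brown vial lies in the red reject box, let go (x of amber_vial in the frame of reject_box between -0.062 and 0.062 m and y of amber_vial in the frame of reject_box between -0.062 and 0.062 m and z of amber_vial in the frame of reject_box below 0.05 m and contact force between the fingers and amber_vial below 0.1 N and linear speed of amber_vial below 0.05 m/s), for 0.2 s.
At the end, for the whole second after the job is handed in: The brown vial lies in the reject box, untouched; the two good vials stand upright (within 0.2 rad) on the floor of the inspection box; the lid stands within 0.1 rad of straight up (1.47 to 1.67), still (under 0.1 rad/s), gripped by the fingers with at least 1 N (all of step 1 and value of joint lid between 1.47 and 1.67 rad and velocity of joint lid between -0.1 and 0.1 rad/s and contact force between the fingers and lid above 1 N and x of good_vial_1 in the frame of inspection_box between -0.064 and 0.064 m and y of good_vial_1 in the frame of inspection_box between -0.104 and 0.104 m and z of each of good_vial_1, good_vial_2 in the frame of inspection_box below 0.02 m and angle between each of good_vial_1, good_vial_2's own z axis and vertical below 0.2 rad and x of good_vial_2 in the frame of inspection_box between -0.064 and 0.064 m and y of good_vial_2 in the frame of inspection_box between -0.104 and 0.104 m); the arm keeps its last pose, push and grip.
It fails at once if the lid topples over towards shut (below 1.2 rad) (value of joint lid below 1.2 rad).
It fails at once if a good vial is tipped (over 0.4 rad) or moved more than 25 mm (angle between good_vial_1's own z axis and vertical above 0.4 rad or distance of good_vial_1 from where it was at the start of the episode above 0.025 m).
It fails at once if a good vial is tipped (over 0.4 rad) or moved more than 25 mm (angle between good_vial_2's own z axis and vertical above 0.4 rad or distance of good_vial_2 from where it was at the start of the episode above 0.025 m).
It also fails if it takes over 51 s, if anything falls off the work surface, if the arm or the gripper's body presses on something with over 40 N, if the wrist force passes 120 N, or if a joint passes its speed limit or range.

### The arm

A 7-joint arm with a two-finger parallel gripper is mounted at the origin on a cart in front of the work surface, level with it; the furniture and walls round the work are solid. World frame = base frame: x ahead of the robot, y to its left, z up, the work surface at z = 0. Lengths are in m, angles in rad, forces in N, time in s.
With the tool pointing down it reaches from about 0.425 to 0.925 m from the base axis. Payload 6.8 kg.
Tool frame: the origin (TCP) lies on the mounting face of the last link; the fingertips stand 173 mm ahead of it and the grasp point (between the pads) lies 155 mm ahead of it; z points along the fingers, y is the line along which they close (so a half turn about z gives the same grasp; the last joint's range is limited). The gripper opens to 85 mm and grips with 20 to 120 N. Pads are 22 mm wide; open, the fingers measure 114 mm over their backs; the gripper's body (76 mm by 85 mm) begins 54 mm behind the grasp point. The pads swing forward as they close: fully open they stand 13 mm farther back than shut.
Start: joints at [1.189, 0.477, 0.022, 1.555, -0.011, 1.109, -0.083], TCP at [0.183, -0.65, 0.405] pointing down, gripper open.
Joint ranges: [-2.96, 2.96], [-0.34, 2.1], [-1.41, 1.46], [0.24, 2.44], [-1.37, 4.51], [0.17, 1.92], [-2.96, 2.96]. Speed limits (rad/s): [2.39, 2.39, 3.14, 3.14, 3.14, 3.14, 3.14].

### API

Orientations are given as a unit quaternion [w, x, y, z].
In Python, from station import bot gives the robot as it stands. The module is installed in compiled form; this text tells all that it offers.
- The arm moves only by the shell command python3 -m pendant 'ROWS' [FORCE]. ROWS is JSON, a list of rows, each a list of 5 numbers: the finger opening in m, from 0 to 0.0854, then the shift along the tool's x, y, z in m, then the turn about the tool's z in degrees. In form: [[jaw, x, y, z, yaw], ...]. A call has 1 to 12 rows; each row shifts and turns the commanded pose from where the row before left it, along the tool's axes as they then stand; what a row does not reach is not made up. A row lasts 1/12 s, in which the tool goes at most 41.7 mm and 7.16 degrees, less where a joint would pass 70% of its speed; a pose out of reach is approached as far as the arm can. A call with a gripper value outside its range is refused whole. The fingers move at their own pace and stop on an object; FORCE is the grip in N (left out, the last holds). Time passes only in rows, so rows that do not move let the fingers close. It gives the time, the measured TCP pose, the force, the opening and the grip force at its end, in the units of the state.
- bot.get_obs(): the state, without advancing time (a new reading comes with each control period).
- bot.read_camera(name): name is "side" or "top"; returns (picture, depth): 480x640x3 uint8, blue, green, red; 480x640 float32, m along the optical axis (not along the pixel's ray), 0 where there is no reading.
- bot.camera_model(name): a dict with "intrinsics" (3x3 intrinsics, pixels), "R" (3x3) and "t" (3): a world point X has camera coordinates R X + t. Camera axes: x right, y down, z forward; pixel columns grow to the right and rows downward; lengths in m; the calibration is good to about 2 mm. A picture is of the moment at which its call begins. camera_model takes no time and is no camera call.
- bot.hand_in(): hands the job in; it is judged then, once.
Trained networks look in the newest picture that a camera, given by its name, has taken for a name from the list of things; names that differ only in an ending like _2 or _b are one class to them, and where a whole thing is asked for, a point or a joint stands for the part that bears it (a point fixed in the world has none). Each returns a list of dicts, best first, with "score" (0 to 1); they miss things now and then, are a little off and sometimes report something else, mostly with a low value. They report only what shows in the picture. A call takes as long as a camera call. They do not tell look-alikes from the thing itself.
- bot.boxes_of(name, camera): "at" ([column, row] in pixels, amid what is visible of it).
- bot.trace(name, camera): "mask" (480x640 bool, what is visible of it) and "at" ([column, row] in pixels, amid what is visible of it).
- bot.pinpoint(name, camera): "at" ([column, row] in pixels: a listed point, or the origin of a listed thing).
The state is a dict: "t": time; "q": joint angles; "joint_vel": joint speeds; "joint_torque": joint torques, N m; "eef_pos": TCP position; "tool_rot": TCP orientation; "contact_force": force on the tool from outside, world axes, zero at the start; "torque": the same for the moment, N m; "gripper_width": opening from 0.0 (shut) to 1.0 (fully open); "grasp_force": force on a finger pad.
Only numpy, scipy, OpenCV 4.12 (cv2) and the standard library are available. Lean on these libraries where they do the work, as an engineer would, in place of code of your own. Each camera call takes 0.05 s, during which the arm holds its last target. There are 200 camera calls.

## Working session

There is one attempt and no reset: what is moved stays moved. The work goes in short steps, Python scripts to look and compute and a shell command to move; the robot and the scene stay as the last step left them, time stands still between calls to the robot, and variables do not carry over. Pictures are saved under pics/ and viewed, at most 10 in all, crops included, and the job is handed in when it is done.

```bash
mkdir -p pics; cat > h.py <<'E'
import numpy as np,cv2
from station import bot
def w(cam,px,depth=None,z=None):
    m=bot.camera_model(cam);K=np.array(m["intrinsics"]);R=np.array(m["R"]);t=np.array(m["t"])
    r=np.linalg.inv(K)@np.array([px[0],px[1],1.])
    if depth is not None: return R.T@(r*depth-t)
    c=-R.T@t; d=R.T@r; return c+d*(z-c[2])/d[2]
def proj(cam,X):
    m=bot.camera_model(cam);p=np.array(m["intrinsics"])@(np.array(m["R"])@np.array(X)+np.array(m["t"]));return p[:2]/p[2]
E
python3 - <<'E'
from h import *
o=bot.get_obs();print({k:np.round(v,3) for k,v in o.items()})
for c in("top","side"):
    im,d=bot.read_camera(c);cv2.imwrite(f"pics/{c}0.png",im);np.save(f"{c}d.npy",d)
    m=bot.camera_model(c);print(c,np.round(-np.array(m["R"]).T@np.array(m["t"]),3),np.round(np.array(m["R"]),2).tolist())
    for n in("amber_vial","good_vial_1","reject_box","inspection_box","lid_hinge","lid_bar"):
        for r in bot.pinpoint(n,c): 
            a=r["at"];u,v=int(a[0]),int(a[1]);dd=d[min(v,479),min(u,639)]
            print(n,np.round(a),round(r["score"],2),np.round(w(c,a,depth=dd),3),"z0:",np.round(w(c,a,z={'lid_hinge':.06,'lid_bar':.19,'amber_vial':.004,'good_vial_1':.004}.get(n,0)),3))
E
```

```text
{'t': np.float64(0.0), 'q': array([ 1.189,  0.478,  0.022,  1.556, -0.012,  1.109, -0.083]), 'joint_vel': array([-0.   ,  0.   ,  0.001,  0.001,  0.   ,  0.001, -0.001]), 'joint_torque': array([ 0.0000e+00, -5.9645e+01,  1.6080e+00, -2.8120e+01,  1.2000e-02,
        9.0000e-03, -0.0000e+00]), 'eef_pos': array([ 0.182, -0.65 ,  0.404]), 'tool_rot': array([-0.001,  0.991,  0.136, -0.   ]), 'contact_force': array([ 0.508, -0.05 , -0.23 ]), 'torque': array([-0.035, -0.002, -0.017]), 'grasp_force': np.float64(0.0), 'gripper_width': np.float64(1.003)}
top [0.304 0.203 1.068] [[-0.03, -1.0, -0.02], [-0.98, 0.03, -0.19], [0.19, 0.01, -0.98]]
amber_vial [455. 117.] 0.55 [0.652 0.011 0.196] z0: [ 0.728 -0.031  0.004]
amber_vial [455. 267.] 0.54 [ 0.448 -0.006  0.045] z0: [ 0.453 -0.014  0.004]
good_vial_1 [315. 277.] 0.74 [0.436 0.228 0.05 ] z0: [0.442 0.229 0.004]
good_vial_1 [419. 259.] 0.73 [0.464 0.054 0.04 ] z0: [0.469 0.049 0.004]
good_vial_1 [381. 252.] 0.69 [0.476 0.117 0.047] z0: [0.483 0.113 0.004]
good_vial_1 [308. 252.] 0.68 [0.483 0.24  0.03 ] z0: [0.488 0.241 0.004]
reject_box [4
[... 493 characters left out ...]
 0.045] z0: [ 0.457 -0.016  0.004]
good_vial_1 [344. 318.] 0.71 [0.463 0.045 0.054] z0: [0.482 0.11  0.004]
good_vial_1 [346. 346.] 0.71 [ 0.448 -0.017  0.059] z0: [0.467 0.047 0.004]
good_vial_1 [304. 285.] 0.63 [0.431 0.161 0.036] z0: [0.441 0.209 0.004]
good_vial_1 [331. 277.] 0.5 [0.471 0.153 0.05 ] z0: [0.49  0.224 0.004]
reject_box [295. 236.] 0.61 [0.446 0.318 0.037] z0: [0.458 0.387 0.   ]
inspection_box [350. 351.] 0.79 [ 0.451 -0.025  0.058] z0: [0.472 0.041 0.   ]
lid_hinge [399. 313.] 0.84 [0.536 0.034 0.059] z0: [0.535 0.033 0.06 ]
lid_bar [350. 379.] 0.71 [ 0.442 -0.058  0.045] z0: [ 0.395 -0.208  0.19 ]
lid_bar [351. 347.] 0.64 [ 0.454 -0.021  0.06 ] z0: [ 0.406 -0.172  0.19 ]
```

View pics/top0.png

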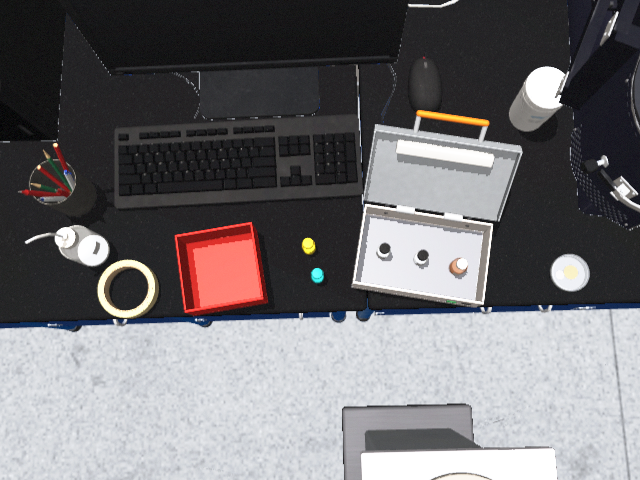

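View pics/side0.png

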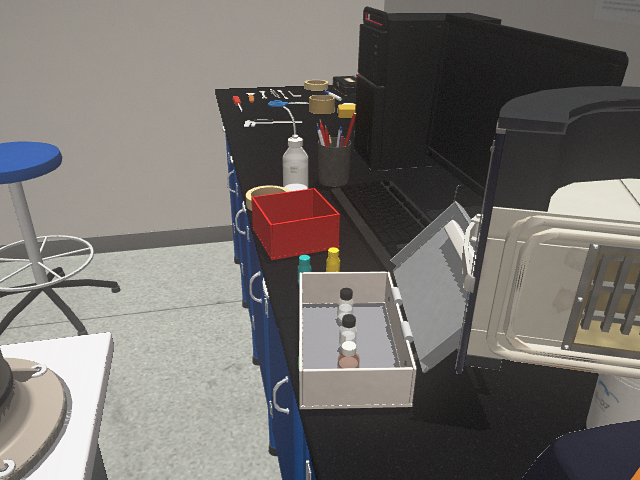

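```bash
python3 - <<'E'
import cv2
im=cv2.imread('pics/top0.png')[180:330,270:510];cv2.imwrite('pics/crop.png',cv2.resize(im,None,fx=3.2,fy=3.2,interpolation=3))
E
```

```text
(no output)
```

View pics/crop.png

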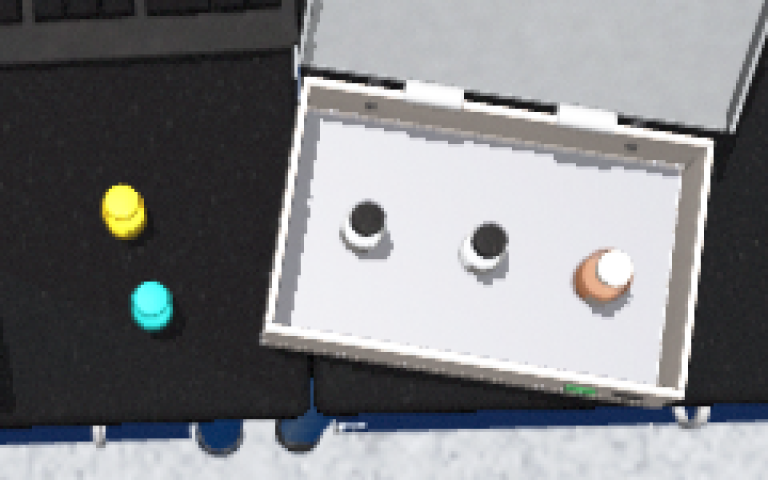

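Candidates in the top view: brown with white cap at (458,266), black-capped at (385,249) and (422,257), turquoise (317,275), yellow (308,245). Only the first is brown with a white cap, and the crop confirms it. The other two standing in the box are the good vials. The red box is at (221,268) and the orange bar runs from (418,114) to (487,123).

```bash
python3 - <<'E'
from h import *
im=cv2.imread('pics/top0.png');d=np.load('topd.npy')
for n,p,z in(("amber",(461.9,263.1),.061),("gA",(384.7,248.4),.055),("gB",(422.8,255.6),.055)): print(n,np.round(w("top",p,z=z),4),d[int(p[1]),int(p[0])],np.round(w("top",p,depth=d[int(p[1]),int(p[0])]),3))
for c in("top","side"):
    im=cv2.imread(f'pics/{c}0.png');d=np.load(f'{c}d.npy')
    hs=cv2.cvtColor(im,cv2.COLOR_BGR2HSV)
    if c=="top":
        M=cv2.inRange(hs,(8,180,150),(22,255,255));M[:100]=0;M[135:]=0;M[:,:400]=0;M[:,500:]=0
        v,u=np.nonzero(M);P=np.array([w(c,(a,b),depth=d[b,a]) for a,b in zip(u,v) if d[b,a]>0]);
        print("bar",len(P),np.round(np.median(P,0),4),"ends",np.round(P[P[:,1].argsort()[[3,-4]]],3))
        q=np.polyfit(P[:,1],P[:,0],1);print("yaw deg",-np.degrees(np.arctan(q[0])))
    R=cv2.inRange(hs,(0,200,60),(6,255,255));
    n,l,s,_=cv2.connectedComponentsWithStats(R);k=1+s[1:,4].argmax();v,u=np.nonzero(l==k)
    P=np.array([w(c,(a,b),depth=d[b,a]) for a,b in zip(u,v) if d[b,a]>0]);P=P[P[:,2]>.064]
    r=cv2.minAreaRect((P[:,:2]*1000).astype(np.float32));print("reject rim",r)
# white box rim from top depth
d=np.load('topd.npy');im=cv2.imread('pics/top0.png')
P=[]
for b in range(195,310):
    for a in range(345,500):
        p=w("top",(a,b),depth=d[b,a])
        if .052<p[2]<.068 and im[b,a].min()>120:P.append(p)
P=np.array(P);print("insp rim",cv2.minAreaRect((P[:,:2]*1000).astype(np.float32)),len(P))
E
```

```text
amber [ 0.4518 -0.0137  0.061 ] 1.0154537 [ 0.452 -0.014  0.06 ]
gA [0.4809 0.1112 0.055 ] 1.0272083 [0.481 0.111 0.055]
gB [0.467  0.0487 0.055 ] 1.025719 [0.467 0.048 0.053]
bar 362 [0.6513 0.0135 0.1948] ends [[ 0.645 -0.038  0.194]
 [ 0.662  0.066  0.194]]
yaw deg -8.255260097604973
reject rim ((456.6085205078125, 386.0237731933594), (122.99988555908203, 123.64814758300781), 8.3512544631958)
reject rim ((470.64947509765625, 447.5282897949219), (1.5295435190200806, 7.9354119300842285), 71.02649688720703)Traceback (most recent call last):
  File "<stdin>", line 21, in <module>
  File "h.py", line 4, in w
    m=bot.camera_model(cam);K=np.array(m["intrinsics"]);R=np.array(m["R"]);t=np.array(m["t"])
ValueError: time passes only in moves, steps and waits
```

```bash
python3 -m pendant '[[0.05,0,-0.04,0,0],[0.05,0,-0.04,0,0],[0.05,0,-0.04,0,0],[0.05,0,-0.04,0,0],[0.05,0,-0.04,0,0],[0.05,0,-0.035,0,0],[0.05,0,0,0,0]]' 40
```

```text
t: 1.28
eef_pos: [0.1168, -0.4179, 0.4038]
tool_rot: [-0.003, 0.991, 0.136, -0.001]
contact_force: [0.2, 0.1, -0.4]
gripper_width: 0.586
grasp_force: 0.0
```

```bash
python3 -m pendant '[[0.05,0.038,-0.0017,0,-5],[0.05,0.038,-0.0017,0,-5],[0.05,0.038,-0.0017,0,-5],[0.05,0.038,-0.0017,0,-5],[0.05,0.038,-0.0017,0,-5],[0.05,0.038,-0.0017,0,-5],[0.05,0.038,-0.0017,0,-5],[0.05,0,0,0,0]]'
```

```text
t: 1.95
eef_pos: [0.3432, -0.2747, 0.4054]
tool_rot: [0.0, 0.901, 0.434, 0.002]
contact_force: [0.1, 0.6, 0.4]
gripper_width: 0.584
grasp_force: 0.0
```

```bash
python3 -m pendant '[[0.05,0.038,-0.0017,0,-5],[0.05,0.038,-0.0017,0,-5],[0.05,0.038,-0.0017,0,-5],[0.05,0.038,-0.0017,0,-5],[0.05,0.038,-0.0017,0,-5],[0.05,0.038,-0.0017,0,-5],[0.05,0,0,0,0],[0.05,0,0,0,0]]'
cat > to.py <<'E'
import sys;from h import *
from scipy.spatial.transform import Rotation as T
o=bot.get_obs();q=o["tool_rot"];R=T.from_quat([q[1],q[2],q[3],q[0]])
x,y,z,yaw=map(float,sys.argv[1:5])
v=R.as_matrix();a=np.degrees(np.arctan2(v[1,1],v[0,1]))
print("shift in tool axes",np.round(v.T@(np.array([x,y,z])-o["eef_pos"]),4),"tool y angle",round(a,1),"yaw cmd",round(a-yaw,1),"q",np.round(o["q"],2),"t",o["t"])
E
python3 to.py 0.452 -0.014 0.185 -9.5
```

```text
t: 2.62
eef_pos: [0.4315, -0.0724, 0.405]
tool_rot: [0.0, 0.761, 0.649, 0.0]
contact_force: [-0.0, 0.2, -0.8]
gripper_width: 0.585
grasp_force: 0.0
shift in tool axes [0.0608 0.0109 0.22  ] tool y angle -9.1 yaw cmd 0.4 q [ 0.55  0.12 -0.56  2.06  0.08  0.98 -0.21] t 2.6167
```

```bash
python3 -m pendant '[[0.05,0.03,0.005,0.03,-0.4],[0.05,0.031,0.006,0.03,0],[0.05,0,0,0.035,0],[0.05,0,0,0.035,0],[0.05,0,0,0,0],[0.05,0,0,0,0]]'; python3 to.py 0.452 -0.014 0.185 -9.5
python3 - <<'E'
from h import *
im,_=bot.read_camera("side");cv2.imwrite("pics/s1.png",cv2.resize(im[200:440,220:500],None,fx=2.5,fy=2.5))
E
```

```text
t: 3.12
eef_pos: [0.4502, -0.0189, 0.2758]
tool_rot: [-0.001, 0.761, 0.649, -0.002]
contact_force: [0.3, -0.6, 0.5]
gripper_width: 0.585
grasp_force: 0.0
shift in tool axes [0.0052 0.0014 0.0908] tool y angle -9.0 yaw cmd 0.5 q [ 0.38  0.35 -0.56  2.16  0.28  0.71 -0.52] t 3.1167
```

View pics/s1.png

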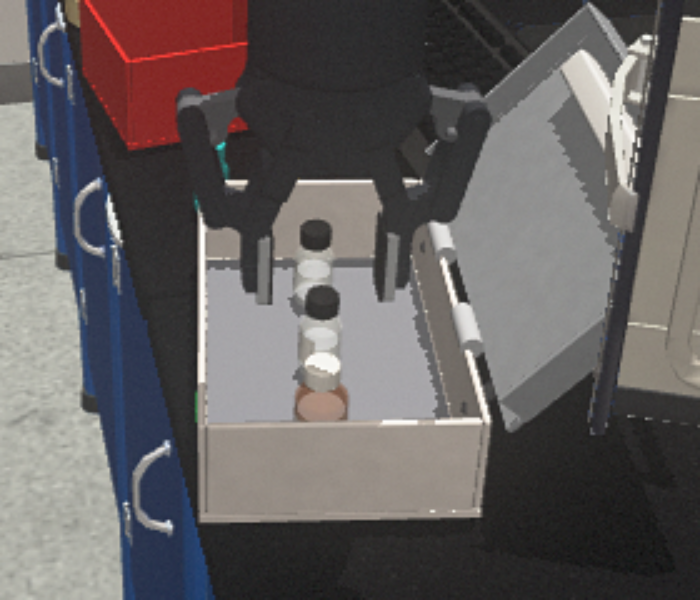

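Side view: the fingers straddle the brown vial's cap (320,370 in the crop), with room to both walls. Descending now.

```bash
python3 -m pendant '[[0.05,0.005,0.0015,0.025,0],[0.05,0,0,0.025,0],[0.05,0,0,0.022,0],[0.05,0,0,0.018,0],[0.05,0,0,0,0],[0.05,0,0,0,0]]'; python3 to.py 0.452 -0.014 0.185 -9.5
```

```text
t: 3.67
eef_pos: [0.4541, -0.0135, 0.1883]
tool_rot: [0.001, 0.76, 0.649, 0.0]
contact_force: [0.0, -0.1, 0.9]
gripper_width: 0.581
grasp_force: 0.0
shift in tool axes [-0.0008 -0.002   0.0033] tool y angle -9.0 yaw cmd 0.5 q [ 0.27  0.51 -0.45  2.2   0.45  0.51 -0.68] t 3.6667
```

```bash
python3 -m pendant '[[0.02,0,0,0,0],[0.02,0,0,0,0],[0.02,0,0,0,0],[0.02,0,0,0,0],[0.02,0,0,0,0],[0.02,0,0,0,0]]' 40
```

```text
t: 4.17
eef_pos: [0.4541, -0.0131, 0.1887]
tool_rot: [0.001, 0.76, 0.65, 0.001]
contact_force: [-1.2, -0.2, 9.2]
gripper_width: 0.3
grasp_force: 38.7
```

```bash
python3 -m pendant '[[0.02,0,0,-0.02,0],[0.02,0,0,-0.035,0],[0.02,0,0,-0.035,0],[0.02,0,0,-0.03,0],[0.02,0,0,-0.01,0],[0.02,0,0,0,0]]'; python3 to.py 0.456 0.386 0.26 -9.5
```

```text
t: 4.67
eef_pos: [0.4541, -0.0129, 0.3203]
tool_rot: [0.003, 0.76, 0.65, 0.002]
contact_force: [-0.8, -0.3, -0.3]
gripper_width: 0.299
grasp_force: 39.7
shift in tool axes [ 0.3943 -0.0607  0.0599] tool y angle -9.0 yaw cmd 0.5 q [ 0.42  0.28 -0.6   2.12  0.23  0.8  -0.48] t 4.6667
```

```bash
python3 -m pendant '[[0.02,0.033,-0.005,0,0],[0.02,0.036,-0.0055,0,0],[0.02,0.036,-0.0055,0,0],[0.02,0.036,-0.0055,0,0],[0.02,0.036,-0.0055,0,0],[0.02,0.036,-0.0055,0,0],[0.02,0.036,-0.0055,0,0],[0.02,0.036,-0.0055,0,0],[0.02,0.036,-0.0055,0,0],[0.02,0.036,-0.0055,0,0],[0.02,0.036,-0.005,0,0],[0.02,0,0,0,0]]'; python3 to.py 0.456 0.386 0.21 -9.5
```

```text
t: 5.67
eef_pos: [0.4525, 0.3918, 0.3162]
tool_rot: [-0.003, 0.757, 0.653, 0.001]
contact_force: [0.1, 0.6, 0.4]
gripper_width: 0.296
grasp_force: 39.7
shift in tool axes [-0.0058  0.0046  0.1061] tool y angle -8.5 yaw cmd 1.0 q [-0.33  0.53 -0.65  1.79  0.38  0.94 -1.29] t 5.6667
```

```bash
python3 -m pendant '[[0.02,-0.003,0.002,0.03,0],[0.02,-0.003,0.003,0.035,0],[0.02,0,0,0.035,0],[0.02,0,0,0.022,0],[0.02,0,0,0,0],[0.02,0,0,0,0],[0.05,0,0,0,0],[0.05,0,0,0,0],[0.05,0,0,0,0],[0.05,0,0,0,0],[0.05,0,0,0,0]]'
```

```text
t: 6.58
eef_pos: [0.4594, 0.3779, 0.1955]
tool_rot: [0.0, 0.76, 0.65, 0.001]
contact_force: [0.2, 0.0, 0.6]
gripper_width: 0.586
grasp_force: 0.0
```

```bash
python3 -m pendant '[[0.05,0,0,-0.025,0],[0.05,0,0,-0.035,0],[0.05,0,0,-0.04,0],[0.05,0,0,-0.04,0],[0.05,0,0,-0.04,0],[0.05,0,0,-0.04,0],[0.05,0,0,0,0],[0.05,0,0,0,0]]'; python3 to.py 0.652 0.0135 0.43 -9
python3 - <<'E'
from h import *
im,_=bot.read_camera("side")
for n in("amber_vial","lid_bar","lid_hinge"):
    for r in bot.pinpoint(n,"side"):print(n,np.round(r["at"]),round(r["score"],2))
cv2.imwrite("pics/s2.png",im)
E
```

```text
t: 7.25
eef_pos: [0.4593, 0.3785, 0.4179]
tool_rot: [0.0, 0.76, 0.65, 0.003]
contact_force: [-0.5, -0.1, -0.4]
gripper_width: 0.586
grasp_force: 0.0
shift in tool axes [-0.3306  0.2471 -0.0124] tool y angle -8.9 yaw cmd 0.1 q [-0.26  0.42 -0.7   1.7   0.29  1.12 -1.2 ] t 7.25
lid_hinge [402. 313.] 0.87
```

View pics/s2.png

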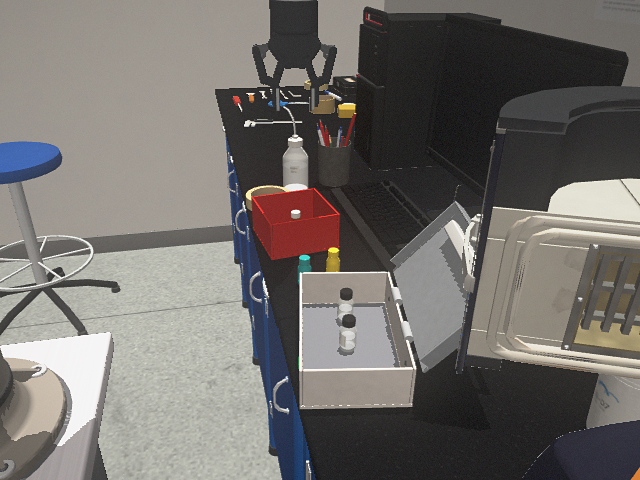

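The brown vial's cap shows in the red box at (295,214). The good vials still stand at (346,306) and (348,334). Next, the bar.

```bash
python3 -m pendant '[[0.04,-0.025,0.018,-0.004,0],[0.04,-0.032,0.024,-0.004,0],[0.04,-0.032,0.024,-0.004,0],[0.04,-0.032,0.024,0,0],[0.04,-0.032,0.024,0,0],[0.04,-0.032,0.024,0,0],[0.04,-0.032,0.024,0,0],[0.04,-0.032,0.024,0,0],[0.04,-0.032,0.024,0,0],[0.04,-0.032,0.024,0,0],[0.04,-0.018,0.013,0,0],[0.04,0,0,0,0]]'; python3 to.py 0.6535 0.0135 0.348 -9
python3 - <<'E'
from h import *
im,_=bot.read_camera("top");cv2.imwrite("pics/t2.png",cv2.resize(im[60:280,330:560],None,fx=2.6,fy=2.6))
E
```

```text
t: 8.45
eef_pos: [0.6538, 0.005, 0.424]
tool_rot: [0.0, 0.763, 0.646, -0.002]
contact_force: [0.1, -0.7, -0.5]
gripper_width: 0.463
grasp_force: 0.0
shift in tool axes [ 0.0086 -0.0015  0.076 ] tool y angle -9.5 yaw cmd -0.5 q [ 0.29  0.49 -0.56  1.56  0.27  1.18 -0.49] t 8.45
```

View pics/t2.png

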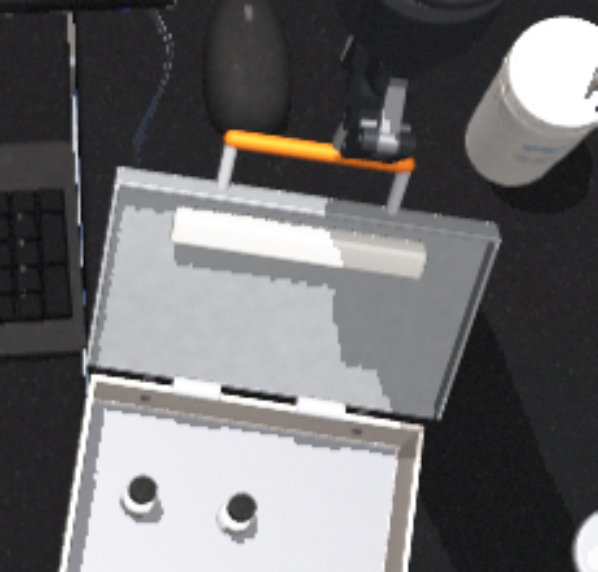

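```bash
python3 - <<'E'
from h import *
f=lambda X:np.round((proj("top",X)-[330,60])*2.6)
print("tip",f((.6538,.005,.26)),f((.6538,.005,.42)),"bar",f((.6535,.0135,.19)),f((.6535+.045*.16,.0135+.0445,.19)),f((.6535-.045*.16,.0135-.0445,.19)))
im,d=bot.read_camera("top")
print(d[60+140*10//26:60+140*10//26+1,330+370*10//26], [ (a['at'],round(a['score'],2)) for a in bot.pinpoint("lid_bar","top")])
E
```

```text
tip [359.  98.] [438. -54.] bar [318. 149.] [240. 140.] [396. 159.]
[0.75172347] [([452.9, 117.0], 0.87)]
```

The crop matches the projection: the bar centre is at (318,149), and the gripper appears at about (370,120) only because of parallax. Descending over the bar.

```bash
python3 -m pendant '[[0.04,0.0085,-0.0015,0.02,0],[0.04,0,0,0.02,0],[0.04,0,0,0.02,0],[0.04,0,0,0.015,0],[0.04,0,0,0,0],[0.04,0,0,0,0]]'; python3 to.py 0.6535 0.0135 0.348 -9
python3 - <<'E'
from h import *
im,_=bot.read_camera("top");cv2.imwrite("pics/t3.png",cv2.resize(im[60:180,380:520],None,fx=4.5,fy=4.5))
E
```

```text
t: 9.1
eef_pos: [0.651, 0.023, 0.3511]
tool_rot: [-0.001, 0.759, 0.651, -0.001]
contact_force: [-0.4, 0.6, 0.1]
gripper_width: 0.472
grasp_force: 0.0
shift in tool axes [-0.009   0.0039  0.0031] tool y angle -8.8 yaw cmd 0.2 q [ 0.26  0.55 -0.55  1.64  0.32  1.05 -0.54] t 9.1
```

View pics/t3.png

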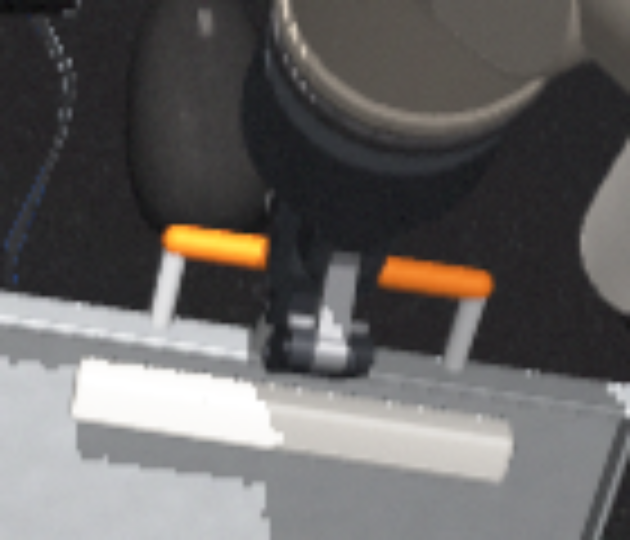

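The fingers straddle the middle of the bar, about (325,260) in the crop, and nothing is touching. Closing.

```bash
python3 -m pendant '[[0.04,-0.003,0.003,0.002,0],[0.04,0,0,0,0],[0,0,0,0,0],[0,0,0,0,0],[0,0,0,0,0],[0,0,0,0,0],[0,0,0,0,0],[0,0,0,0,0],[0,0,0,0,0]]' 40; python3 to.py 0.6535 0.0135 0.348 -9
```

```text
t: 9.9
eef_pos: [0.6539, 0.0179, 0.3503]
tool_rot: [-0.0, 0.76, 0.65, -0.0]
contact_force: [-4.5, -0.3, 7.0]
gripper_width: 0.097
grasp_force: 39.2
shift in tool axes [-0.0044  0.0003  0.0023] tool y angle -8.9 yaw cmd 0.1 q [ 0.26  0.55 -0.55  1.63  0.32  1.05 -0.53] t 9.9
```

```bash
python3 -m pendant '[[0,0,-0.005,-0.004,0],[0,0,-0.005,-0.004,0],[0,0,-0.005,-0.004,0],[0,0,-0.0055,-0.0035,0],[0,0,-0.0055,-0.0035,0],[0,0,-0.0055,-0.0035,0],[0,0,-0.0055,-0.003,0],[0,0,-0.006,-0.003,0],[0,0,-0.006,-0.0025,0],[0,0,-0.006,-0.0025,0],[0,0,0,0,0],[0,0,0,0,0]]'; python3 - <<'E'
from h import *
for c in("top","side"):
    im,d=bot.read_camera(c)
    for n in("lid_bar","lid_hinge"):print(c,n,[(np.round(r['at']),round(r['score'],2),np.round(w(c,r['at'],z=.224 if n=="lid_bar" else .06),3)) for r in bot.pinpoint(n,c)[:2]])
E
```

```text
t: 10.9
eef_pos: [0.6, 0.0277, 0.3847]
tool_rot: [0.0, 0.76, 0.65, 0.002]
contact_force: [3.9, 5.1, 3.3]
gripper_width: 0.096
grasp_force: 39.4
top lid_bar [(array([455., 145.]), 0.75, array([0.599, 0.02 , 0.224])), (array([417., 259.]), 0.21, array([0.435, 0.083, 0.224]))]
top lid_hinge [(array([431., 216.]), 0.63, array([0.533, 0.032, 0.06 ]))]
side lid_bar [(array([465., 201.]), 0.93, array([0.597, 0.017, 0.224]))]
side lid_hinge [(array([402., 313.]), 0.72, array([0.538, 0.031, 0.06 ]))]
```

```bash
python3 -m pendant '[[0,0,-0.006,-0.002,0],[0,0,-0.006,-0.002,0],[0,0,-0.006,-0.0015,0],[0,0,-0.006,-0.0015,0],[0,0,-0.0063,-0.0012,0],[0,0,-0.0063,-0.0011,0],[0,0,-0.0063,-0.0008,0],[0,0,-0.0063,-0.0006,0],[0,0,-0.005,-0.0003,0],[0,0,-0.003,-0.0001,0],[0,0,0,0,0],[0,0,0,0,0]]'; python3 - <<'E'
from h import *
for c in("top","side"):
    im,d=bot.read_camera(c);cv2.imwrite(f"pics/{c}4.png",im)
    for n in("lid_bar","lid_hinge"):print(c,n,[(np.round(r['at']),round(r['score'],2),np.round(w(c,r['at'],z=.235 if n=="lid_bar" else .06),3)) for r in bot.pinpoint(n,c)[:2]])
E
python3 to.py 0.5345 0.034 0.395 -9
```

```text
t: 12.2
eef_pos: [0.5434, 0.0377, 0.3956]
tool_rot: [-0.0, 0.759, 0.651, 0.002]
contact_force: [2.7, 8.9, 3.2]
gripper_width: 0.1
grasp_force: 41.0
top lid_bar [(array([449., 181.]), 0.7, array([0.542, 0.034, 0.235]))]
top lid_hinge [(array([430., 212.]), 0.57, array([0.539, 0.033, 0.06 ]))]
side lid_bar [(array([418., 191.]), 0.72, array([0.543, 0.03 , 0.235]))]
side lid_hinge [(array([401., 313.]), 0.69, array([0.538, 0.031, 0.06 ])), (array([347., 344.]), 0.54, array([ 0.45 , -0.015,  0.06 ]))]
shift in tool axes [-0.005  -0.0085  0.0005] tool y angle -8.8 yaw cmd 0.2 q [ 0.32  0.34 -0.61  1.85  0.22  1.03 -0.54] t 12.5
```

View pics/side4.png

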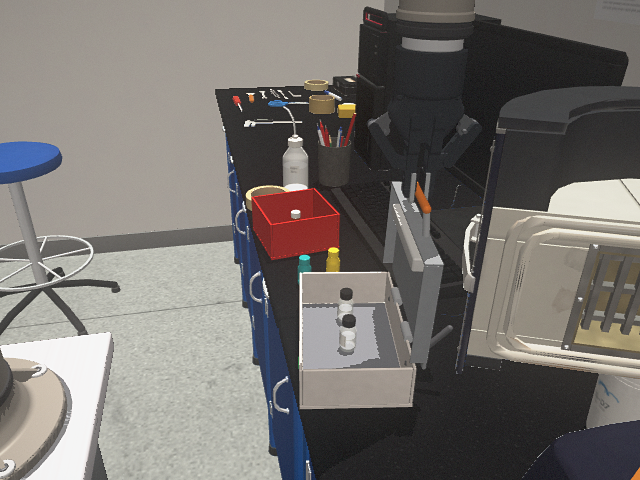

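```bash
python3 - <<'E'
from h import *
m={c:bot.camera_model(c) for c in("top","side")}
for c in("top","side"):
    im,d=bot.read_camera(c);tr=bot.trace("lid","%s"%c)
    if not tr: print(c,"none");continue
    v,u=np.nonzero(tr[0]["mask"]&(d>0));K=np.array(m[c]["intrinsics"]);R=np.array(m[c]["R"]);t=np.array(m[c]["t"])
    r=np.linalg.inv(K)@np.stack([u,v,np.ones_like(u)]);P=((r*d[v,u]-t[:,None]).T@R)
    P=P[(P[:,2]>.075)&(P[:,2]<.19)]
    rng=np.random.default_rng(0);best=None
    for i in range(400):
        a=P[rng.choice(len(P),3,False)];n=np.cross(a[1]-a[0],a[2]-a[0]);n/=np.linalg.norm(n)+1e-12
        k=abs((P-a[0])@n)<.002
        if best is None or k.sum()>best.sum():best=k
    Q=P[best];n=np.linalg.svd(Q-Q.mean(0))[2][2];n*=np.sign(n[0])
    print(c,tr[0]["score"],len(P),best.sum(),"n",np.round(n,3),"yaw",np.degrees(np.arctan2(n[1],n[0])),"lid angle",np.pi/2+np.arcsin(n[2])*-1,"c",np.round(Q.mean(0),3))
E
```

```text
top 0.64 1970 1189 n [ 0.982 -0.189 -0.027] yaw -10.869385289517147 lid angle 1.5981004959445069 c [0.544 0.04  0.106]
side 0.69 4197 1585 n [ 0.983 -0.182 -0.028] yaw -10.462648469822751 lid angle 1.5991558240410935 c [0.542 0.022 0.112]
```

The plane fit puts the lid at 1.599 rad in both views, which agrees with the bar standing 4.5 mm behind the hinge. Moving it the last 4–5 mm.

```bash
python3 -m pendant '[[0,0,-0.0015,0,0],[0,0,-0.0015,0,0],[0,0,-0.0015,0,0],[0,0,0,0,0],[0,0,0,0,0],[0,0,0,0,0],[0,0,0,0,0],[0,0,0,0,0]]'; python3 - <<'E'
from h import *
m={c:bot.camera_model(c) for c in("top","side")}
for c in("top","side"):
    im,d=bot.read_camera(c);tr=bot.trace("lid",c)
    if not tr: continue
    v,u=np.nonzero(tr[0]["mask"]&(d>0));K=np.array(m[c]["intrinsics"]);R=np.array(m[c]["R"]);t=np.array(m[c]["t"])
    r=np.linalg.inv(K)@np.stack([u,v,np.ones_like(u)]);P=((r*d[v,u]-t[:,None]).T@R)
    P=P[(P[:,2]>.075)&(P[:,2]<.19)];rng=np.random.default_rng(0);best=np.zeros(1)
    for i in range(400):
        a=P[rng.choice(len(P),3,False)];n=np.cross(a[1]-a[0],a[2]-a[0]);n/=np.linalg.norm(n)+1e-12
        k=abs((P-a[0])@n)<.002
        if k.sum()>best.sum():best=k
    Q=P[best];n=np.linalg.svd(Q-Q.mean(0))[2][2];n*=np.sign(n[0])
    print(c,"lid angle",np.pi/2-np.arcsin(n[2]))
o=bot.get_obs();print(o["eef_pos"],o["contact_force"],o["grasp_force"],o["t"],abs(o["joint_vel"]).max())
im,d=bot.read_camera("top")
print([ (np.round(r['at']),round(r['score'],2)) for r in bot.pinpoint("amber_vial","top")],[ (np.round(r['at']),round(r['score'],2)) for r in bot.pinpoint("good_vial_1","top")])
E
```

```text
t: 13.37
eef_pos: [0.5393, 0.0385, 0.3956]
tool_rot: [-0.0, 0.759, 0.651, 0.002]
contact_force: [2.6, 10.1, 3.7]
gripper_width: 0.099
grasp_force: 41.0
side lid angle 1.5712325529719766
[0.53929833 0.03845999 0.39561952] [3.16425953 9.17044014 3.16875535] 40.975075364112854 13.5667 0.003340171693836637
[(array([228., 271.]), 0.67), (array([417., 259.]), 0.64)] [(array([310., 246.]), 0.67), (array([420., 260.]), 0.65), (array([381., 252.]), 0.62), (array([318., 276.]), 0.48), (array([452., 181.]), 0.43)]
```

The lid stands at 1.571 rad, held still with 41 N on the bar. The brown vial is in the reject box at (228,271), and both good vials are where they started.

```bash
python3 -c "
from station import bot
print(bot.hand_in())"
```

```text
the job is handed in; nothing more can be done
None
```

I handed the job in, with no verdict returned: the brown vial is in the red reject box, both good vials still stand in the inspection box, and the lid is held by its bar at about 1.571 rad with a 41 N grip.

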